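# Sweep the offcuts off a soundboard past its sprung stop

## Task

Press the red button of the sprung brass stop all the way down until it catches in its notch and stays down by itself, then sweep all four dark wood offcuts off the soundboard into the blue tray with the red scraper block, never touching the offcuts with the gripper itself. Finally stand the scraper block upright back on its green mat, with the stop still latched down and everything else on the bench left where it was.

Things in the scene. Friction and masses are not known exactly. Their poses are not given: they have to be found in the camera images.
- panel (a point): Centre of the top of the pale soundboard in a fixed jig, 50 mm above the bench. Axes (jig frame): z up, -y along the board TOWARDS the blue tray, x across (-x nearer the robot). 130 mm wide in x between dark fences (8 mm thick, 12 mm above the surface, running on along the tray); 240 mm long in y. At y = +120 a strip stands 8 mm above it; at y = -120 the brass stop, then the tray.
- tray (a point): Centre of the inner floor of the open blue tray, fixed to the jig, axes as panel, 189 mm from it towards -y and 44 mm lower. Inside 136 mm (x) by 95 mm (y). Its inner edge on the board side is 141 mm from the panel centre and 4 mm below the panel surface; its far wall ends 5 mm above the panel surface.
- stop_pad (a point): Centre of the top of the red round push button (30 mm diameter) of the sprung stop, outside the near fence at x = -98, y = -128 mm in the panel frame, 42 mm above the panel surface while the stop is up. It moves straight down with the stop. Under it is a steel latch housing 44 mm square, its top 10 mm below the panel surface.
- stop (a joint): Downward travel of the stop, m. 0 = up: brass bar (126 mm in x, y = -122 to -135 mm) 15 mm above the panel, blocking the tray. Pressing takes 4 to 12 N. Past about 16.5 mm a pawl clicks in; let go, the stop then stays at 16 to 17 mm, bar 1.5 mm below the panel surface. Let go earlier it springs back to 0. End of travel 22 mm: press to 18 to 21 mm.
- scraper: Scraper block, 220 g, upright on its mat. Origin at the centre of its underside, z up, x along its length. Cork foot 112 (x) by 26 (y) by 26 mm high; above it a red grip 76 (x) by 24 mm (y), from 26 to 70 mm height: grasp across y at about 48 mm. With its length across the board it leaves 9 mm to either fence, less than any offcut.
- mat: Fixed green mat, home of the scraper: 150 mm (x) by 70 mm (y), 4 mm thick, origin at the centre of its underside. The scraper's length lies along the mat's x within about 6 degrees.
- chip1: Loose rosewood offcut lying on the panel, box 28 x 22 x 12 mm; origin at the centre of its underside as it starts.
- chip2: Loose ebony offcut on the panel, box 30 x 19 x 10 mm; origin at the centre of its underside as it starts.
- chip3: Loose rosewood disc on the panel, 26 mm diameter, 10 mm high; origin at the centre of its underside as it starts.
- chip4: Loose L-shaped ebony offcut on the panel, 30 x 24 x 10 mm; origin at the centre of its underside as it starts. All offcuts start between y = -75 and +50 mm in the panel frame, centred within 48 mm of the board's middle line.
- glue_jar: Bystander: glue jar, 64 mm diameter, 85 mm tall, origin at its foot. It and the mat may have changed sides.
- varnish: Bystander: amber bottle, 66 mm diameter, 190 mm tall, origin at its foot.
- cone: Bystander: polished steel cone, 76 mm diameter, 55 mm tall, origin at its foot, between robot and jig.
- spool: Bystander: copper wire spool with wooden flanges, 68 mm diameter, 62 mm tall, origin at its foot, behind the jig.
- brush_cup: Bystander: white cup of brushes, 76 mm diameter, about 190 mm tall, origin at its foot.
- paint_can: Bystander: can, 72 mm diameter, 80 mm tall, origin at its foot, right of the jig.
- wrench: Bystander: wrench lying left of the jig, about 160 mm long.
Mind the look-alikes: they are no part of the job. Leave any turquoise look-alike of the scraper alone.

How it is judged (in metres and radians):
On the way, in this order (a step that is already met when the one before it is completed fails the run):
1. the stop is latched down and stays there with nothing pressing it (value of joint stop above 0.0145 m and contact force between each of the fingers, the arm, scraper and stop below 0.3 N), for 0.3 s.
2. all four offcuts lie in the tray (x of chip1 in the frame of tray between -0.07 and 0.07 m and y of chip1 in the frame of tray between -0.05 and 0.05 m and z of each of chip1, chip2, chip3, chip4 in the frame of tray below 0.04 m and x of chip2 in the frame of tray between -0.07 and 0.07 m and y of chip2 in the frame of tray between -0.05 and 0.05 m and x of chip3 in the frame of tray between -0.07 and 0.07 m and y of chip3 in the frame of tray between -0.05 and 0.05 m and x of chip4 in the frame of tray between -0.07 and 0.07 m and y of chip4 in the frame of tray between -0.05 and 0.05 m), for 0.2 s.
At the end, for the whole second after the job is handed in: All four offcuts at rest in the tray (centres within its walls, below 40 mm over its floor), the stop latched (travel above 14.5 mm), the scraper released at rest, upright within 0.1 rad, standing on the mat with its centre within 40 mm of the mat's centre (all of step 2 and linear speed of each of chip1, chip2, chip3, chip4 below 0.03 m/s and value of joint stop above 0.0145 m and horizontal distance between scraper and mat below 0.04 m and angle between scraper's own z axis and vertical below 0.1 rad and z of scraper in the frame of mat below 0.008 m and linear speed of scraper below 0.02 m/s); the robot touches nothing.
It fails at once if the gripper itself touches an offcut (contact force between any of the fingers, the arm and chip1 above 0.3 N or contact force between any of the fingers, the arm and chip2 above 0.3 N or contact force between any of the fingers, the arm and chip3 above 0.3 N or contact force between any of the fingers, the arm and chip4 above 0.3 N).
It fails at once if a bystander is moved by more than 30 mm (distance of any of glue_jar, varnish, cone, spool, brush_cup, paint_can, wrench from where it was at the start of the episode above 0.03 m).
It also fails if it takes over 64 s, if anything falls off the work surface, if the arm or the gripper's body presses on something with over 40 N, if the wrist force passes 120 N, or if a joint passes its speed limit or range.

## Robot

A 6-joint arm with a two-finger parallel gripper is mounted at the origin on the work surface. World frame = base frame: x ahead of the robot, y to its left, z up, the work surface at z = 0. Lengths are in m, angles in degrees, forces in N, time in s.
With the tool pointing down it reaches from about 0.15 to 0.775 m from the base axis. Payload 6.1 kg.
Tool frame: the origin (TCP) lies midway between the tips of the shut fingers; the grasp point (between the pads) lies 19 mm behind it; z points along the fingers, y is the line along which they close (so a half turn about z gives the same grasp; the last joint's range is limited). The gripper opens to 85 mm and grips with 20 to 120 N. Pads are 22 mm wide; open, the fingers measure 114 mm over their backs; the gripper's body (76 mm by 85 mm) begins 54 mm behind the grasp point. The pads swing forward as they close: fully open they stand 13 mm farther back than shut.
Start: joints at [-76.146, 7.208, -2.269, 80.523, 0, 90], TCP at [0.126, -0.51, 0.231] pointing down, gripper open.
Joint ranges: [-155.77, 155.77], [-54.66, 111.73], [-72.52, 77.12], [-102.08, 115.82], [-83.92, 84.16], [-180, 180]. Speed limits (degrees/s): [136.94, 136.94, 172.46, 180, 180, 180].

## Interface

Orientations are given as [roll, pitch, yaw] about the fixed x, y, z axes, in that order (R = Rz(yaw) Ry(pitch) Rx(roll)).
In Python, from bench import read_state, viewer, bot gives the robot as it stands.
- The arm moves only by the tool play_rows, never from a script. Its argument "increments" is a list of rows, each an object with "turn": the turn, a rotation vector about the tool's x, y, z in degrees, a list of three; "offset": the shift along the tool's x, y, z in mm, a list of three; "jaw": the gripper's target within -1 to 1 (fully open at 1, half-way at 0, shut at -1). In form: [{"turn": [ax, ay, az], "offset": [tx, ty, tz], "jaw": jaw}, ...]. A call has 1 to 10 rows; each row is the pose to reach, as a shift and turn from the pose commanded when the call began, along the tool's axes at that moment; what a row does not reach only later rows make up. A row lasts 1/10 s, in which the tool goes at most 50 mm and 8.59 degrees, less where a joint would pass 70% of its speed; a pose out of reach is approached as far as the arm can. A call with a gripper value outside its range is refused whole. The fingers move at their own pace and stop on an object; "force" is the grip in N (left out, the last holds). Time passes only in rows, so rows that repeat a pose let the fingers close. It gives the time, the measured TCP pose, the force, the opening and the grip force at its end, in the units of the state.
- read_state(): the state, without advancing time (a new reading comes with each control period).
- viewer.grab_frame(name): name is "side" or "top" or "wrist"; returns the picture (420x560x3 uint8, red, green, blue); there is no depth.
- viewer.get_calibration(name): a dict with "fx", "fy", "cx", "cy" (pixels), "position" and "rotation" of the camera in the world; the wrist camera has in their place "T_tool_cam" (4x4, takes a point from camera to tool coordinates, whose origin is the TCP and whose axes are the flange's). Camera axes: x right, y down, z forward; pixel columns grow to the right and rows downward; lengths in m; the calibration is good to about 2 mm. A picture is of the moment at which its call begins: read the wrist's pose just before it. get_calibration takes no time and is no camera call.
- bot.finish_job(): hands the job in; it is judged then, once.
The state is a dict: "time_s": time; "joints": joint angles; "dq": joint speeds; "effort": joint torques, N m; "eef_pos": TCP position; "tool_rot": TCP orientation; "contact_force": force on the tool from outside, world axes, zero at the start; "moment": the same for the moment, N m; "gripper_width": finger opening in m; "gripper_force": force on a finger pad.
Only numpy, scipy, OpenCV 4.12 (cv2) and the standard library are available. Lean on these libraries where they do the work, as an engineer would, in place of code of your own. Each camera call takes 0.05 s, during which the arm holds its last target. There are 200 camera calls.

## Working session

There is one attempt and no reset: what is moved stays moved. The work goes in short steps, Python scripts to look and compute and a tool call to move; the robot and the scene stay as the last step left them, time stands still between calls to the robot, and variables do not carry over. Pictures are saved under pics/ and viewed, at most 10 in all, crops included, and the job is handed in when it is done.

Besides the shell and the picture viewer there is one more tool, called as name([rows], argument=value, ...), one row to a line, values as JSON. play_rows: Moves the arm, as the interface text tells. Its arguments: {"type":"object","properties":{"increments":{"type":"array"},"force":{"type":"number"}},"required":["increments"]}

```bash
mkdir -p pics; python3 - <<'E'
from bench import read_state, viewer
import cv2,numpy as np
s=read_state();print(s)
for n in("top","side"):
    im=viewer.grab_frame(n);cv2.imwrite(f"pics/{n}0.png",im[:,:,::-1]);c=viewer.get_calibration(n);print(n,c)
print(viewer.get_calibration("wrist"))
E
```

```text
{'time_s': 0.0, 'joints': array([-7.61464017e+01,  7.23972076e+00, -2.32565397e+00,  8.05257088e+01,
        1.65511075e-03,  9.00004327e+01]), 'dq': array([ 0.03204164,  0.04169058,  0.04437406, -0.09375733,  0.06100542,
       -0.01754028]), 'effort': array([-1.03487835e-04, -4.35912108e+01,  3.52926278e+01,  1.71899510e-02,
       -3.46530442e-06, -7.24134885e-07]), 'eef_pos': array([ 0.12561478, -0.50931872,  0.23054868]), 'tool_rot': array([-1.79908917e+02, -1.65442078e-03,  1.38531629e+01]), 'contact_force': array([ 0.81138897,  0.04224905, -0.3461544 ]), 'moment': array([0.00992277, 0.00893552, 0.00357439]), 'gripper_force': 0.0, 'gripper_width': 0.08535515544970905}
top {'fx': 510.2772519010595, 'fy': 510.2772519010595, 'cx': 282.777100767421, 'cy': 205.40030384486124, 'position': array([ 0.5052225 , -0.0367503 ,  1.36849047]), 'rotation': array([-176.8099305 ,    0.38726891,  -89.0759322 ])}
side {'fx': 484.88860979538725, 'fy': 484.88860979538725, 'cx': 277.473504714646, 'cy': 206.04646756830877, 'position': array([-0.01455338,  1.06061793,  0.82133962]), 'rotation': array([-119.53127227,    1.40942163, -151.72185782])}
{'fx': 298.6446908623707, 'fy': 298.6446908623707, 'cx': 279.9158832409994, 'cy': 208.38399269118878, 'T_tool_cam': array([[-1.92289938e-04, -9.61128175e-01, -2.76102508e-01,
         6.92991740e-02],
       [ 9.99999944e-01, -1.09109056e-04, -3.16629283e-04,
        -8.91682588e-04],
       [ 2.74196040e-04, -2.76102553e-01,  9.61128142e-01,
        -1.43964315e-01],
       [ 0.00000000e+00,  0.00000000e+00,  0.00000000e+00,
         1.00000000e+00]])}
```

View pics/top0.png

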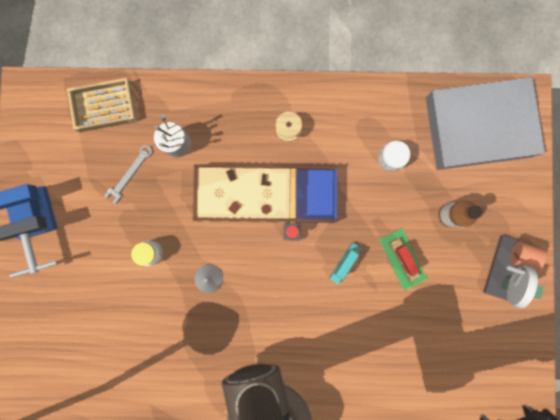

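View pics/side0.png

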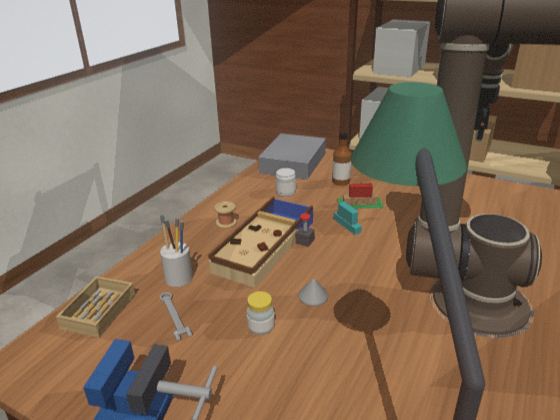

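Top view: the scraper candidates are the red grip on the green mat at (407,260), the turquoise look-alike at (345,263) and an orange item at (530,253). I take the red one on the mat. The red button is at (293,231), not the yellow jar at (146,253). The board spans (197–297, 167–220), with the blue tray at (317,193). The side view agrees.

```bash
cat > h.py <<'E'
import numpy as np,cv2
from scipy.spatial.transform import Rotation as R
from bench import read_state, viewer
def cam(n,s=None):
    c=viewer.get_calibration(n)
    if n!="wrist": return c,R.from_euler('xyz',c["rotation"],degrees=True).as_matrix(),np.array(c["position"])
    T=np.array(c["T_tool_cam"]);Rt=R.from_euler('xyz',s["tool_rot"],degrees=True).as_matrix()
    return c,Rt@T[:3,:3],np.array(s["eef_pos"])+Rt@T[:3,3]
def ray(C,uv,z):
    c,Rm,p=C;uv=np.atleast_2d(uv).astype(float)
    d=np.c_[(uv[:,0]-c["cx"])/c["fx"],(uv[:,1]-c["cy"])/c["fy"],np.ones(len(uv))]@Rm.T
    return p+d*((z-p[2])/d[:,2])[:,None]
def proj(C,P):
    c,Rm,p=C;q=(np.atleast_2d(P)-p)@Rm
    return np.c_[q[:,0]/q[:,2]*c["fx"]+c["cx"],q[:,1]/q[:,2]*c["fy"]+c["cy"]]
def mask(im,lo,hi,roi):
    h=cv2.cvtColor(im,cv2.COLOR_RGB2HSV);m=cv2.inRange(h,np.array(lo),np.array(hi))
    x0,y0,x1,y1=roi;k=np.zeros_like(m);k[y0:y1,x0:x1]=m[y0:y1,x0:x1];return k
def big(m,n=1):
    cs=cv2.findContours(m,cv2.RETR_EXTERNAL,cv2.CHAIN_APPROX_NONE)[0]
    return sorted(cs,key=cv2.contourArea)[::-1][:n]
def rect(C,cnt,z):
    "min-area rect on the plane: centre mm, size mm, angle of the long side deg"
    P=ray(C,cnt.reshape(-1,2),z)[:,:2]*1000
    (c,s,a)=cv2.minAreaRect(P.astype(np.float32))
    if s[0]<s[1]: s=s[::-1];a+=90
    return np.round(c,1),np.round(s,1),round((a+90)%180-90,1)
E
python3 - <<'E'
from h import *
im=cv2.imread("pics/top0.png")[:,:,::-1].copy();C=cam("top")
red=mask(im,(0,150,90),(6,255,255),(380,230,440,300))
print("grip",[rect(C,c,.074) for c in big(red)])
g=mask(im,(45,100,40),(75,255,255),(370,220,440,300));print("mat",[rect(C,c,.004) for c in big(g)])
b=mask(im,(0,150,90),(8,255,255),(275,215,310,245))|mask(im,(172,150,90),(180,255,255),(275,215,310,245));print("btn",[rect(C,c,.092) for c in big(b)])
t=mask(im,(105,120,50),(130,255,255),(285,150,360,235));print("tray",[rect(C,c,.055) for c in big(t)])
p=mask(im,(12,40,140),(28,160,255),(190,160,300,225));p=cv2.morphologyEx(p,cv2.MORPH_CLOSE,np.ones((9,9)));print("panel",[rect(C,c,.05) for c in big(p)])
for n,u in(("varn",(468,212)),("turq",(346,263)),("cone",(209,277)),("white jar",(396,155)),("lampblk",(520,280))):print(n,ray(C,u,.05).round(3))
cv2.imwrite("pics/crop0.png",cv2.resize(im[155:305,190:440,::-1],(800,480),interpolation=cv2.INTER_CUBIC))
E
```

```text
grip [(array([ 444.3, -343.3]), array([74.8, 25.7]), 28.7)]
mat [(array([ 444.1, -347.7]), array([141.7,  64.4]), 26.0)]
btn [(array([512.5, -51. ]), array([24.7, 24.7]), -44.1)]
tray [(array([ 610.9, -124.8]), array([121.5,  72.3]), 0.6)]
panel [(array([612. ,  73.7]), array([283.8, 166.6]), -89.1)]
varn [[ 0.569 -0.505  0.05 ]]
turq [[ 0.433 -0.191  0.05 ]]
cone [[0.391 0.16  0.05 ]]
white jar [[ 0.714 -0.319  0.05 ]]
lampblk [[ 0.397 -0.637  0.05 ]]
```

View pics/crop0.png

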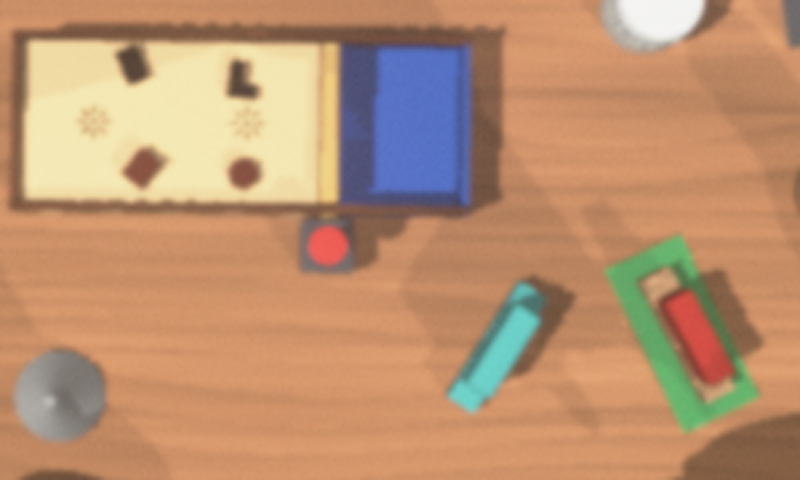

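```bash
cat >> h.py <<'E'
def go(*targets):
    "each target x,y,z mm, yaw deg -> offset/turn from the present pose (tool down)"
    s=read_state();R0=R.from_euler('xyz',s["tool_rot"],degrees=True)
    for x,y,z,w in targets:
        o=R0.inv().apply(np.array([x,y,z])-1000*s["eef_pos"]);t=(R0.inv()*R.from_euler('xyz',[180,0,w],degrees=True)).as_rotvec(degrees=True)
        print("off",o.round(1),"turn",t.round(1))
E
python3 -c "
from h import *
go((520,-60,300,0))"
```

```text
off [ 490.5 -342.   -68.9] turn [-0.1  0.  13.9]
```

play_rows([
  {"turn": [0, 0, 0], "offset": [0, 0, -50], "jaw": -1},
  {"turn": [0, 0, 13.9], "offset": [490, -342, -69], "jaw": -1},
  {"turn": [0, 0, 13.9], "offset": [490, -342, -69], "jaw": -1},
  {"turn": [0, 0, 13.9], "offset": [490, -342, -69], "jaw": -1},
  {"turn": [0, 0, 13.9], "offset": [490, -342, -69], "jaw": -1},
  {"turn": [0, 0, 13.9], "offset": [490, -342, -69], "jaw": -1},
  {"turn": [0, 0, 13.9], "offset": [490, -342, -69], "jaw": -1},
  {"turn": [0, 0, 13.9], "offset": [490, -342, -69], "jaw": -1},
  {"turn": [0, 0, 13.9], "offset": [490, -342, -69], "jaw": -1},
  {"turn": [0, 0, 13.9], "offset": [490, -342, -69], "jaw": -1},
])

```text
time_s: 1.1
eef_pos: [0.4213, -0.1715, 0.2954]
tool_rot: [180.0, 0.0, -0.0]
contact_force: [0.2, -1.5, -1.0]
gripper_width: 0.0001
gripper_force: 0.0
```

play_rows([
  {"turn": [0, 0, 0], "offset": [99, -111, -5], "jaw": -1},
  {"turn": [0, 0, 0], "offset": [99, -111, -5], "jaw": -1},
  {"turn": [0, 0, 0], "offset": [99, -111, -5], "jaw": -1},
  {"turn": [0, 0, 0], "offset": [99, -111, -5], "jaw": -1},
  {"turn": [0, 0, 0], "offset": [99, -111, -5], "jaw": -1},
  {"turn": [0, 0, 0], "offset": [99, -111, -5], "jaw": -1},
])

```text
time_s: 1.7
eef_pos: [0.519, -0.063, 0.3003]
tool_rot: [180.0, 0.1, -0.1]
contact_force: [-0.0, -0.3, -0.0]
gripper_width: -0.0001
gripper_force: 0.0
```

```bash
python3 - <<'E'
from h import *
s=read_state();im=viewer.grab_frame("wrist");cv2.imwrite("pics/w1.png",im[:,:,::-1]);np.save("w1.npy",np.r_[s["eef_pos"],s["tool_rot"]]);print(s["eef_pos"],s["tool_rot"],s["time_s"])
C=cam("wrist",s)
print("proj btn,scr,panelcorners",proj(C,[[.512,-.051,.092],[.444,-.344,.074],[.545,.197,.05],[.675,.197,.05],[.545,-.043,.05],[.675,-.043,.05]]).round(0))
f=(0,0,560,420)
for n,lo,hi,z in(("red",(0,150,70),(8,255,255),.092),("blue",(105,120,40),(130,255,255),.055),("green",(45,100,40),(75,255,255),.004),("yellow",(12,40,150),(30,150,255),.05)):
    for c in big(mask(im,lo,hi,f),3): print(n,cv2.boundingRect(c),rect(C,c,z))
E
```

```text
[ 0.51895184 -0.06304332  0.30031225] [ 1.79986822e+02  5.07477086e-02 -7.34631021e-02] 1.7
proj btn,scr,panelcorners [[271. 188.]
 [493. 235.]
 [ 82. 157.]
 [ 62.  47.]
 [265. 157.]
 [263.  46.]]
red (460, 208, 51, 55) (array([ 454.3, -320.3]), array([92.6, 37.4]), 28.7)
red (259, 178, 24, 25) (array([509.6, -50.9]), array([29.6, 27.8]), -0.1)
red (139, 125, 24, 23) (array([570.7,  86.8]), array([24.3, 19.1]), -35.7)
blue (278, 46, 89, 113) (array([ 608.7, -111.9]), array([130.3, 104.1]), 0.2)
green (427, 168, 57, 101) (array([ 441.7, -347. ]), array([150.8,  70.4]), 26.6)
yellow (65, 49, 201, 110) (array([607.9,  75.7]), array([237.4, 128.9]), 90.0)
yellow (453, 190, 21, 22) (array([ 485.6, -311.9]), array([24.5, 21.4]), -58.7)
yellow (5, 247, 11, 4) (array([416. , 323.7]), array([16. ,  3.6]), -80.3)
```

View pics/w1.png

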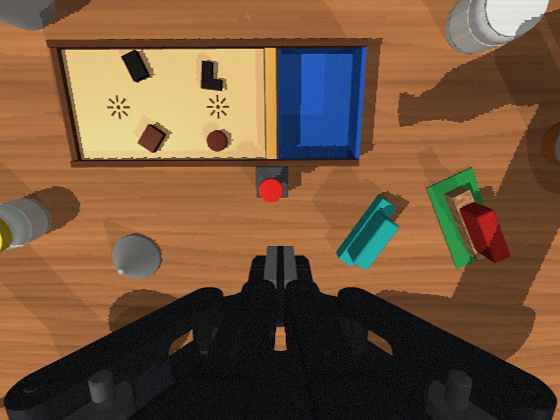

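The board centre is at about (608,76) mm with yaw 0, and the button is at (510,-52), which agrees with the given offsets. Next I press it.

play_rows([
  {"turn": [0, 0, 0], "offset": [-9, -11, 50], "jaw": -1},
  {"turn": [0, 0, 0], "offset": [-9, -11, 100], "jaw": -1},
  {"turn": [0, 0, 0], "offset": [-9, -11, 150], "jaw": -1},
  {"turn": [0, 0, 0], "offset": [-9, -11, 185], "jaw": -1},
  {"turn": [0, 0, 0], "offset": [-9, -11, 203], "jaw": -1},
  {"turn": [0, 0, 0], "offset": [-9, -11, 212], "jaw": -1},
  {"turn": [0, 0, 0], "offset": [-9, -11, 220], "jaw": -1},
  {"turn": [0, 0, 0], "offset": [-9, -11, 225], "jaw": -1},
  {"turn": [0, 0, 0], "offset": [-9, -11, 228], "jaw": -1},
  {"turn": [0, 0, 0], "offset": [-9, -11, 228], "jaw": -1},
])

```text
time_s: 2.75
eef_pos: [0.5098, -0.0529, 0.0741]
tool_rot: [180.0, -0.0, -0.2]
contact_force: [-5.1, -0.9, 7.3]
gripper_width: 0.0
gripper_force: 3.7
```

play_rows([
  {"turn": [0, 0, 0], "offset": [0, 0, 1.5], "jaw": -1},
  {"turn": [0, 0, 0], "offset": [0, 0, 2], "jaw": -1},
  {"turn": [0, 0, 0], "offset": [0, 0, 2], "jaw": -1},
])

```text
time_s: 3.05
eef_pos: [0.5098, -0.0529, 0.0724]
tool_rot: [180.0, -0.0, -0.2]
contact_force: [-5.0, -0.4, 7.8]
gripper_width: 0.0001
gripper_force: 3.9
```

play_rows([
  {"turn": [0, 0, 0], "offset": [0, 0, -30], "jaw": -1},
  {"turn": [0, 0, 0], "offset": [0, 0, -80], "jaw": -1},
  {"turn": [0, 0, 0], "offset": [0, 0, -130], "jaw": -1},
  {"turn": [0, 0, 0], "offset": [0, 0, -150], "jaw": -1},
  {"turn": [0, 0, 0], "offset": [0, 0, -150], "jaw": -1},
  {"turn": [0, 0, 0], "offset": [0, 0, -150], "jaw": -1},
  {"turn": [0, 0, 0], "offset": [0, 0, -150], "jaw": -1},
])

```text
time_s: 3.75
eef_pos: [0.5098, -0.052, 0.2196]
tool_rot: [-180.0, 0.1, -0.1]
contact_force: [0.7, 1.1, -0.8]
gripper_width: -0.0001
gripper_force: 0.0
```

```bash
python3 - <<'E'
from h import *
s=read_state();im=viewer.grab_frame("wrist");cv2.imwrite("pics/w2.png",im[:,:,::-1]);print(s["eef_pos"],s["time_s"])
C=cam("wrist",s)
for c in big(mask(im,(0,150,70),(8,255,255),(200,100,400,420)),2):
  for z in(.092,.076):print(cv2.boundingRect(c),rect(C,c,z))
go((425,-320,220,26.6-90),(425,-320,220,26.6+90))
E
```

```text
[ 0.50978968 -0.05201174  0.21955145] 3.75
(265, 180, 30, 30) (array([514. , -50.8]), array([27.8, 27.1]), -0.1)
(265, 180, 30, 30) (array([510.1, -50.8]), array([29.4, 28.7]), -0.1)
(200, 124, 23, 25) (array([567.3,   9.6]), array([21. , 19.5]), -3.2)
(200, 124, 23, 25) (array([566.6,  13.3]), array([22.2, 20.7]), -3.2)
off [-84.3 268.3  -0.6] turn [ 0.1  0.1 63.3]
off [-84.3 268.3  -0.6] turn [-1.000e-01  1.000e-01 -1.167e+02]
```

play_rows([
  {"turn": [0, 0, -27], "offset": [-67, 293, 0], "jaw": 1},
  {"turn": [0, 0, -27], "offset": [-67, 293, 0], "jaw": 1},
  {"turn": [0, 0, -27], "offset": [-67, 293, 0], "jaw": 1},
  {"turn": [0, 0, -27], "offset": [-67, 293, 0], "jaw": 1},
  {"turn": [0, 0, -27], "offset": [-67, 293, 0], "jaw": 1},
  {"turn": [0, 0, -27], "offset": [-67, 293, 0], "jaw": 1},
  {"turn": [0, 0, -27], "offset": [-67, 293, 0], "jaw": 1},
  {"turn": [0, 0, -27], "offset": [-67, 293, 0], "jaw": 1},
  {"turn": [0, 0, -27], "offset": [-67, 293, 0], "jaw": 1},
  {"turn": [0, 0, -27], "offset": [-67, 293, 0], "jaw": 1},
])

```text
time_s: 4.8
eef_pos: [0.4436, -0.3431, 0.2202]
tool_rot: [-179.9, 0.0, 27.0]
contact_force: [0.3, 0.5, 0.4]
gripper_width: 0.0854
gripper_force: 0.0
```

```bash
python3 - <<'E'
from h import *
s=read_state();im=viewer.grab_frame("wrist");cv2.imwrite("pics/w3.png",im[:,:,::-1]);print(s["eef_pos"],s["tool_rot"],s["time_s"])
C=cam("wrist",s);f=(0,0,560,420)
h=cv2.cvtColor(im,cv2.COLOR_RGB2HSV)
for c in big(mask(im,(0,140,60),(8,255,255),f),2): print("red",cv2.boundingRect(c),rect(C,c,.074))
c=big(mask(im,(0,140,60),(8,255,255),f))[0];k=np.zeros(im.shape[:2],np.uint8);cv2.drawContours(k,[c],-1,255,-1)
v=h[:,:,2][k>0];print(np.percentile(v,[5,25,50,75,95]))
print(cv2.approxPolyDP(c,4,True).reshape(-1,2).tolist())
for c in big(mask(im,(45,100,40),(75,255,255),f),1): print("mat",cv2.boundingRect(c),rect(C,c,.004))
E
```

```text
[ 0.4435796  -0.34308355  0.2202036 ] [-1.79942986e+02  2.58417234e-03  2.70436513e+01] 4.8
red (271, 156, 25, 78) (array([ 443.6, -344.9]), array([79.3, 23.5]), 28.7)
red (520, 280, 25, 30) (array([ 469.8, -640.4]), array([36.8, 23.2]), 32.3)
[103.25 184.   188.   191.   196.  ]
[[274, 156], [273, 232], [293, 232], [291, 156]]
mat (254, 121, 61, 121) (array([ 441.9, -347.1]), array([149.7,  69.8]), 26.6)
```

View pics/w3.png

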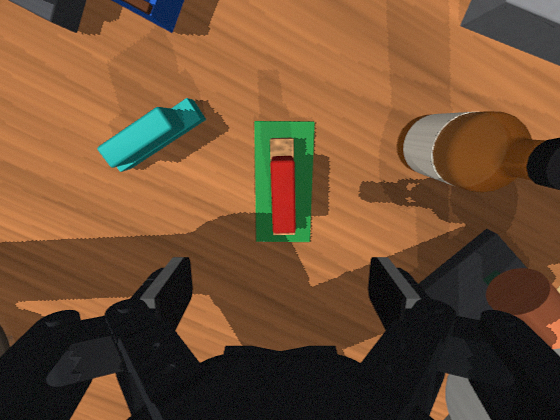

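The close view confirms the red scraper on the green mat at (282,195). The turquoise block at (150,135) and the bottle at (460,150) are both clear of the fingers.

play_rows([
  {"turn": [0, 0, -1.7], "offset": [0, 1.5, 50], "jaw": 1},
  {"turn": [0, 0, -1.7], "offset": [0, 1.5, 100], "jaw": 1},
  {"turn": [0, 0, -1.7], "offset": [0, 1.5, 145], "jaw": 1},
  {"turn": [0, 0, -1.7], "offset": [0, 1.5, 175], "jaw": 1},
  {"turn": [0, 0, -1.7], "offset": [0, 1.5, 185], "jaw": 1},
  {"turn": [0, 0, -1.7], "offset": [0, 1.5, 185], "jaw": 0},
  {"turn": [0, 0, -1.7], "offset": [0, 1.5, 185], "jaw": -1},
  {"turn": [0, 0, -1.7], "offset": [0, 1.5, 185], "jaw": -1},
  {"turn": [0, 0, -1.7], "offset": [0, 1.5, 185], "jaw": -1},
  {"turn": [0, 0, -1.7], "offset": [0, 1.5, 185], "jaw": -1},
], force=60)

```text
time_s: 5.85
eef_pos: [0.4449, -0.3465, 0.0372]
tool_rot: [179.9, -0.1, 28.7]
contact_force: [-0.1, 1.3, 5.4]
gripper_width: 0.0233
gripper_force: 59.3
```

play_rows([
  {"turn": [0, 0, 0], "offset": [0, 0, 0], "jaw": -1},
  {"turn": [0, 0, 0], "offset": [0, 0, 0], "jaw": -1},
  {"turn": [0, 0, 0], "offset": [0, 0, 0], "jaw": -1},
])

```text
time_s: 6.15
eef_pos: [0.4449, -0.3465, 0.0372]
tool_rot: [179.9, -0.1, 28.6]
contact_force: [-0.4, 0.9, 6.2]
gripper_width: 0.0235
gripper_force: 59.3
```

play_rows([
  {"turn": [0, 0, 0], "offset": [0, 0, -30], "jaw": -1},
  {"turn": [0, 0, 0], "offset": [0, 0, -70], "jaw": -1},
  {"turn": [0, 0, 0], "offset": [0, 0, -120], "jaw": -1},
  {"turn": [0, 0, 0], "offset": [0, 0, -160], "jaw": -1},
  {"turn": [0, 0, 5], "offset": [30, -28, -163], "jaw": -1},
  {"turn": [0, 0, 10], "offset": [62, -58, -163], "jaw": -1},
  {"turn": [0, 0, 15], "offset": [94, -89, -163], "jaw": -1},
  {"turn": [0, 0, 20], "offset": [126, -119, -163], "jaw": -1},
  {"turn": [0, 0, 25], "offset": [158, -149, -163], "jaw": -1},
  {"turn": [0, 0, 28.7], "offset": [190, -179, -163], "jaw": -1},
])

```text
time_s: 7.15
eef_pos: [0.525, -0.096, 0.1987]
tool_rot: [180.0, -0.0, -0.2]
contact_force: [0.9, -0.7, -2.3]
gripper_width: 0.0233
gripper_force: 59.4
```

```bash
python3 -c "
from h import *
s=read_state();print(s['eef_pos'],s['tool_rot'],s['gripper_width'])
go((608,156,200,0),(608,156,90,0))"
```

```text
[ 0.52498349 -0.09603401  0.19868719] [ 1.79992025e+02 -8.96122727e-03 -2.47619695e-01] 0.02325721955929137
off [  81.9 -252.4   -1.3] turn [ 0.  -0.  -0.2]
off [  81.9 -252.4  108.7] turn [ 0.  -0.  -0.2]
```

play_rows([
  {"turn": [0, 0, 0], "offset": [15, -45, 0], "jaw": -1},
  {"turn": [0, 0, 0], "offset": [30, -92, 0], "jaw": -1},
  {"turn": [0, 0, 0], "offset": [45, -139, 0], "jaw": -1},
  {"turn": [0, 0, 0], "offset": [60, -186, 0], "jaw": -1},
  {"turn": [0, 0, 0], "offset": [75, -230, 0], "jaw": -1},
  {"turn": [0, 0, 0], "offset": [82, -252, 0], "jaw": -1},
  {"turn": [0, 0, 0], "offset": [82, -252, 0], "jaw": -1},
  {"turn": [0, 0, 0], "offset": [82, -252, 0], "jaw": -1},
])

```text
time_s: 7.95
eef_pos: [0.612, 0.0603, 0.1983]
tool_rot: [-177.9, 0.1, 4.7]
contact_force: [-0.1, -0.2, -2.0]
gripper_width: 0.0234
gripper_force: 59.5
```

```bash
python3 - <<'E'
from h import *
s=read_state();im=viewer.grab_frame("wrist");cv2.imwrite("pics/w4.png",im[:,:,::-1]);print(s["eef_pos"],s["tool_rot"],s["time_s"])
S=np.array([0,0,0.])
im=viewer.grab_frame("top");C=cam("top")
s=read_state();x,y,z=s["eef_pos"]
for c in big(mask(im,(0,150,70),(8,255,255),(180,140,300,225)),2): print("red",cv2.boundingRect(c),rect(C,c,z+.037))
old=cv2.imread("pics/w1.png")[:,:,::-1].copy();a=np.load("w1.npy");C=cam("wrist",dict(eef_pos=a[:3],tool_rot=a[3:]))
for c in big(mask(old,(0,0,0),(180,255,95),(70,50,262,156)),6):
  if cv2.contourArea(c)>80:
    q=rect(C,c,.06);print("chip panel",(q[0]-[608,75.7]).round(0),q[1])
E
```

```text
[0.61199161 0.06032654 0.19834652] [-1.77871915e+02  1.11687910e-01  4.66252352e+00] 7.95
chip panel [44. 32.] [31.6 21. ]
chip panel [ 34. -57.] [30.6 25.3]
chip panel [-26. 119.] [66.   6.1]
chip panel [-38.  15.] [32.1 19. ]
```

View pics/w4.png

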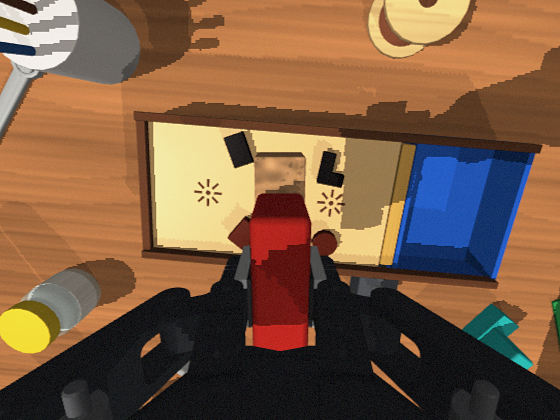

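The arm stopped at y=60 mm with a slight tilt and no contact force, so I check the joints. The picture shows the scraper in hand over the board, with the offcuts at (240,150), (330,168), (240,232) and (325,242).

```bash
python3 -c "
from h import *
s=read_state();print(s['joints'].round(1),s['dq'].round(1),s['eef_pos'],s['tool_rot'])
go((608,156,198,0),(608,60,198,0))"
```

```text
[  4.6  17.2   6.1  78.9   2.1 179.9] [-0.2 -0.5 -0.7  0.2 -0.2  0. ] [0.61177571 0.06022734 0.1984358 ] [-1.77871276e+02  1.04721654e-01  4.65624949e+00]
off [  4.  -95.7   4. ] turn [-2.1  0.2  4.7]
off [-3.8 -0.1  0.4] turn [-2.1  0.2  4.7]
```

Joint 6 is at its 180° limit. Holding the scraper turned half a turn (yaw 180) puts joint 6 near 0 over the board, so I rotate here, high above everything.

play_rows([
  {"turn": [0, 0, -8.5], "offset": [0, 0, 0], "jaw": -1},
  {"turn": [0, 0, -17], "offset": [0, 0, 0], "jaw": -1},
  {"turn": [0, 0, -25.5], "offset": [0, 0, 0], "jaw": -1},
  {"turn": [0, 0, -34], "offset": [0, 0, 0], "jaw": -1},
  {"turn": [0, 0, -42.5], "offset": [0, 0, 0], "jaw": -1},
  {"turn": [0, 0, -51], "offset": [0, 0, 0], "jaw": -1},
  {"turn": [0, 0, -59.5], "offset": [0, 0, 0], "jaw": -1},
  {"turn": [0, 0, -68], "offset": [0, 0, 0], "jaw": -1},
  {"turn": [0, 0, -76.5], "offset": [0, 0, 0], "jaw": -1},
  {"turn": [0, 0, -85], "offset": [0, 0, 0], "jaw": -1},
])

```text
time_s: 9.05
eef_pos: [0.6113, 0.0598, 0.1988]
tool_rot: [-179.7, -2.1, 90.0]
contact_force: [0.2, -0.1, -1.6]
gripper_width: 0.0232
gripper_force: 59.6
```

```bash
python3 -c "
from h import *
s=read_state();print(s['joints'].round(1),s['eef_pos'],s['tool_rot'])
go((608,156,198,180),(608,60,198,180))"
```

```text
[ 4.6 17.1  6.  78.9  2.1 94.6] [0.61125478 0.05981069 0.19884438] [-179.74370749   -2.10902148   89.96999302]
off [96.1 -3.3  4.4] turn [  1.5  -1.9 -90. ]
off [ 0.2 -3.3  0.9] turn [  1.5  -1.9 -90. ]
```

play_rows([
  {"turn": [1.5, -1.9, -8], "offset": [10, 0, 0], "jaw": -1},
  {"turn": [1.5, -1.9, -16], "offset": [20, 0, 1], "jaw": -1},
  {"turn": [1.5, -1.9, -24], "offset": [30, 0, 1], "jaw": -1},
  {"turn": [1.5, -1.9, -32], "offset": [40, -1, 1], "jaw": -1},
  {"turn": [1.5, -1.9, -40], "offset": [50, -2, 1], "jaw": -1},
  {"turn": [1.5, -1.9, -48], "offset": [60, -2, 1], "jaw": -1},
  {"turn": [1.5, -1.9, -56], "offset": [70, -3, 1], "jaw": -1},
  {"turn": [1.5, -1.9, -64], "offset": [80, -3, 1], "jaw": -1},
  {"turn": [1.5, -1.9, -72], "offset": [90, -3, 1], "jaw": -1},
  {"turn": [1.5, -1.9, -80], "offset": [96, -3, 1], "jaw": -1},
])

```text
time_s: 10.05
eef_pos: [0.6089, 0.1564, 0.2014]
tool_rot: [-179.9, -0.2, 170.0]
contact_force: [1.1, 0.1, -1.2]
gripper_width: 0.0237
gripper_force: 59.6
```

```bash
python3 -c "
from h import *
s=read_state();print(s['joints'].round(1),s['eef_pos'],s['tool_rot'])
go((608,156,198,180),(608,156,110,180))"
```

```text
[14.4 18.9  8.7 80.1 -0.1 24.4] [0.60890138 0.15643731 0.20139988] [-1.79860442e+02 -1.73241362e-01  1.69996243e+02]
off [ 0.8 -0.6  3.4] turn [ -0.1  -0.2 -10. ]
off [ 0.5 -0.4 91.4] turn [ -0.1  -0.2 -10. ]
```

play_rows([
  {"turn": [0, 0, -6], "offset": [0, 0, 20], "jaw": -1},
  {"turn": [0, 0, -10], "offset": [0, 0, 60], "jaw": -1},
  {"turn": [0, 0, -10], "offset": [0, 0, 81], "jaw": -1},
  {"turn": [0, 0, -10], "offset": [0, 0, 81], "jaw": -1},
  {"turn": [0, 0, -10], "offset": [0, 0, 81], "jaw": -1},
])

```text
time_s: 10.55
eef_pos: [0.6088, 0.1558, 0.1208]
tool_rot: [-179.9, -0.2, 179.6]
contact_force: [0.1, -0.1, -0.7]
gripper_width: 0.0232
gripper_force: 59.5
```

```bash
python3 - <<'E'
from h import *
s=read_state();im=viewer.grab_frame("wrist");cv2.imwrite("pics/w5.png",im[:,:,::-1]);print(s["eef_pos"],s["tool_rot"],s["time_s"])
C=cam("wrist",s);x,y,z=s["eef_pos"];b=z-.0332
# expected cork foot outline at its top, and fence inner edges at panel height
print("foot ends",proj(C,[[.552,y,b+.026],[.664,y,b+.026],[.552,y-.013,b+.026],[.552,y+.013,b+.026]]).round(0).tolist())
print("fence near top inner",proj(C,[[.543,y,.062],[.543,y-.1,.062],[.673,y-.1,.062]]).round(0).tolist())
E
```

```text
[0.60882868 0.15583104 0.12077637] [-179.88161256   -0.21166541  179.64431552] 10.55
foot ends [[278.0, 152.0], [279.0, 341.0], [252.0, 152.0], [304.0, 152.0]]
fence near top inner [[278.0, 131.0], [127.0, 132.0], [151.0, 305.0]]
```

View pics/w5.png

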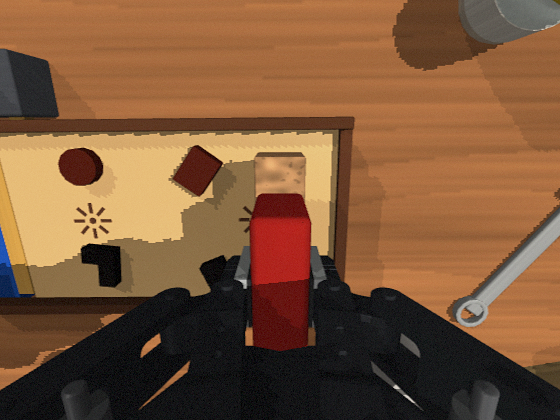

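The held foot is centred between the fences: its near end is at (278,152) as predicted. All offcuts lie to its tray side (left), so I lower it and sweep.

play_rows([
  {"turn": [0, 0, -0.4], "offset": [1, 0, 15], "jaw": -1},
  {"turn": [0, 0, -0.4], "offset": [1, 0, 28], "jaw": -1},
  {"turn": [0, 0, -0.4], "offset": [1, 0, 36], "jaw": -1},
  {"turn": [0, 0, -0.4], "offset": [1, 0, 36], "jaw": -1},
  {"turn": [0, 0, -0.4], "offset": [1, 0, 36], "jaw": -1},
])

```text
time_s: 11.1
eef_pos: [0.608, 0.1563, 0.0844]
tool_rot: [-179.9, -0.2, -179.9]
contact_force: [-1.1, -0.3, -1.2]
gripper_width: 0.0233
gripper_force: 59.9
```

play_rows([
  {"turn": [0, 0, 0], "offset": [0, -6, 0], "jaw": -1},
  {"turn": [0, 0, 0], "offset": [0, -14, 0], "jaw": -1},
  {"turn": [0, 0, 0], "offset": [0, -24, 0], "jaw": -1},
  {"turn": [0, 0, 0], "offset": [0, -34, 0], "jaw": -1},
  {"turn": [0, 0, 0], "offset": [0, -44, 0], "jaw": -1},
  {"turn": [0, 0, 0], "offset": [0, -54, 0], "jaw": -1},
  {"turn": [0, 0, 0], "offset": [0, -64, 0], "jaw": -1},
  {"turn": [0, 0, 0], "offset": [0, -74, 0], "jaw": -1},
  {"turn": [0, 0, 0], "offset": [0, -84, 0], "jaw": -1},
  {"turn": [0, 0, 0], "offset": [0, -94, 0], "jaw": -1},
])

```text
time_s: 12.1
eef_pos: [0.608, 0.0614, 0.0843]
tool_rot: [-179.9, -0.2, -179.9]
contact_force: [0.3, 0.3, -2.2]
gripper_width: 0.0232
gripper_force: 59.8
```

play_rows([
  {"turn": [0, 0, 0], "offset": [0, -10, 0], "jaw": -1},
  {"turn": [0, 0, 0], "offset": [0, -20, 0], "jaw": -1},
  {"turn": [0, 0, 0], "offset": [0, -30, 0], "jaw": -1},
  {"turn": [0, 0, 0], "offset": [0, -40, 0], "jaw": -1},
  {"turn": [0, 0, 0], "offset": [0, -48, 0], "jaw": -1},
  {"turn": [0, 0, 0], "offset": [0, -54, 0], "jaw": -1},
  {"turn": [0, 0, 0], "offset": [0, -60, 0], "jaw": -1},
  {"turn": [0, 0, 0], "offset": [0, -66, 0], "jaw": -1},
  {"turn": [0, 0, 0], "offset": [0, -72, 0], "jaw": -1},
  {"turn": [0, 0, 0], "offset": [0, -78, 0], "jaw": -1},
])

```text
time_s: 13.1
eef_pos: [0.6081, -0.0161, 0.0844]
tool_rot: [-179.9, -0.2, -179.9]
contact_force: [0.5, 0.2, -2.7]
gripper_width: 0.0233
gripper_force: 59.8
```

```bash
python3 - <<'E'
from h import *
s=read_state();im=viewer.grab_frame("wrist");cv2.imwrite("pics/w6.png",im[:,:,::-1]);print(s["eef_pos"],s["tool_rot"],s["time_s"],s["contact_force"])
E
```

```text
[ 0.60810164 -0.016092    0.08439492] [-179.89250525   -0.21120461 -179.8950744 ] 13.1 [ 0.52829115  0.19902301 -2.73147627]
```

View pics/w6.png

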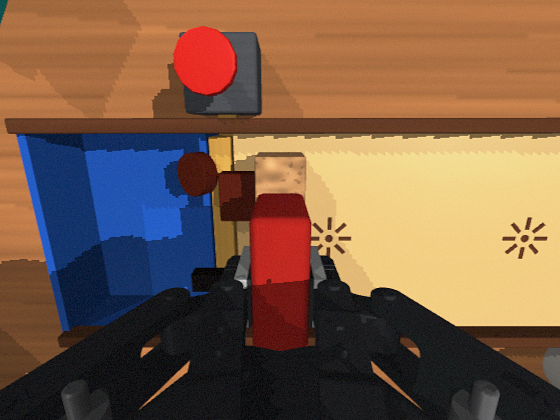

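The board behind the block is clear. The offcuts at (198,173), (235,195) and (210,280) are at the tray edge, so I push on.

play_rows([
  {"turn": [0, 0, 0], "offset": [0, -6, 0], "jaw": -1},
  {"turn": [0, 0, 0], "offset": [0, -12, 0], "jaw": -1},
  {"turn": [0, 0, 0], "offset": [0, -18, 0], "jaw": -1},
  {"turn": [0, 0, 0], "offset": [0, -24, 0], "jaw": -1},
  {"turn": [0, 0, 0], "offset": [0, -30, 0], "jaw": -1},
  {"turn": [0, 0, 0], "offset": [0, -36, 0], "jaw": -1},
  {"turn": [0, 0, 0], "offset": [0, -42, 0], "jaw": -1},
  {"turn": [0, 0, 0], "offset": [0, -48, 0], "jaw": -1},
  {"turn": [0, 0, 0], "offset": [0, -54, 0], "jaw": -1},
  {"turn": [0, 0, 0], "offset": [0, -60, 0], "jaw": -1},
])

```text
time_s: 14.15
eef_pos: [0.6082, -0.0762, 0.0845]
tool_rot: [-179.9, -0.2, -179.9]
contact_force: [0.5, -1.7, -1.9]
gripper_width: 0.0231
gripper_force: 59.8
```

play_rows([
  {"turn": [0, 0, 0], "offset": [0, 0, 0], "jaw": -1},
  {"turn": [0, 0, 0], "offset": [0, 0, 0], "jaw": -1},
  {"turn": [0, 0, 0], "offset": [0, 15, -10], "jaw": -1},
  {"turn": [0, 0, 0], "offset": [0, 30, -45], "jaw": -1},
  {"turn": [0, 0, 0], "offset": [0, 30, -90], "jaw": -1},
  {"turn": [0, 0, 0], "offset": [0, 30, -130], "jaw": -1},
  {"turn": [0, 0, 0], "offset": [0, 30, -130], "jaw": -1},
  {"turn": [0, 0, 0], "offset": [0, 30, -130], "jaw": -1},
])

```text
time_s: 14.95
eef_pos: [0.6093, -0.0444, 0.2161]
tool_rot: [-179.9, -0.0, -179.8]
contact_force: [-0.7, 0.4, -2.4]
gripper_width: 0.023
gripper_force: 59.9
```

```bash
python3 - <<'E'
from h import *
s=read_state();im=viewer.grab_frame("wrist");cv2.imwrite("pics/w7.png",im[:,:,::-1]);print(s["eef_pos"],s["tool_rot"],s["time_s"],s["contact_force"],s["joints"].round())
go((444,-345,214,206.6))
E
```

```text
[ 0.6092911  -0.04441532  0.21610187] [-1.79892105e+02 -3.11837453e-02 -1.79844657e+02] 14.95 [-0.74636882  0.40413071 -2.39203513] [-4. 17.  8. 81. -0. -4.]
off [ 165.3 -300.     1.4] turn [ -0.   -0.2 -26.5]
```

View pics/w7.png

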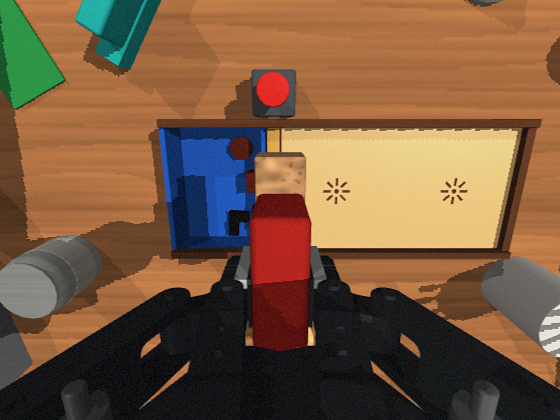

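The tray shows the disc (240,147), the rosewood block (250,180) and the L (238,222), and the board is clear. The fourth offcut is hidden by the gripper, so I check once I'm clear of it.

play_rows([
  {"turn": [0, 0, -4], "offset": [21, -38, 0], "jaw": -1},
  {"turn": [0, 0, -8], "offset": [43, -78, 0], "jaw": -1},
  {"turn": [0, 0, -12], "offset": [65, -118, 0], "jaw": -1},
  {"turn": [0, 0, -16], "offset": [87, -158, 0], "jaw": -1},
  {"turn": [0, 0, -20], "offset": [109, -198, 0], "jaw": -1},
  {"turn": [0, 0, -24], "offset": [131, -238, 0], "jaw": -1},
  {"turn": [0, 0, -26.5], "offset": [152, -276, 0], "jaw": -1},
  {"turn": [0, 0, -26.5], "offset": [165, -300, 1], "jaw": -1},
  {"turn": [0, 0, -26.5], "offset": [165, -300, 1], "jaw": -1},
  {"turn": [0, 0, -26.5], "offset": [165, -300, 1], "jaw": -1},
])

```text
time_s: 16.0
eef_pos: [0.4433, -0.3454, 0.213]
tool_rot: [179.8, -0.3, -153.5]
contact_force: [0.0, 0.7, -1.9]
gripper_width: 0.0234
gripper_force: 59.8
```

```bash
python3 - <<'E'
from h import *
im=viewer.grab_frame("top");w=viewer.grab_frame("side");s=read_state();print(s["eef_pos"],s["tool_rot"],s["time_s"])
a=cv2.resize(im[155:235,185:350,::-1],(800,388),interpolation=cv2.INTER_CUBIC)
cv2.imwrite("pics/t8.png",a)
C=cam("top")
for c in big(mask(im,(0,0,0),(180,255,75),(285,150,345,225)),6): 
  if cv2.contourArea(c)>8:print((rect(C,c,.016)[0]-[608,-113.3]).round(),rect(C,c,.016)[1],cv2.boundingRect(c))
go((443,-346,50,206.6),(443,-346,38.5,206.6))
E
```

```text
[ 0.44423109 -0.34463843  0.21370471] [ 179.90093739   -0.25737973 -153.35568948] 16.1
off [  1.   -0.9 163.7] turn [ 0.1 -0.3  0. ]
off [  0.9  -1.  175.2] turn [ 0.1 -0.3  0. ]
```

View pics/t8.png

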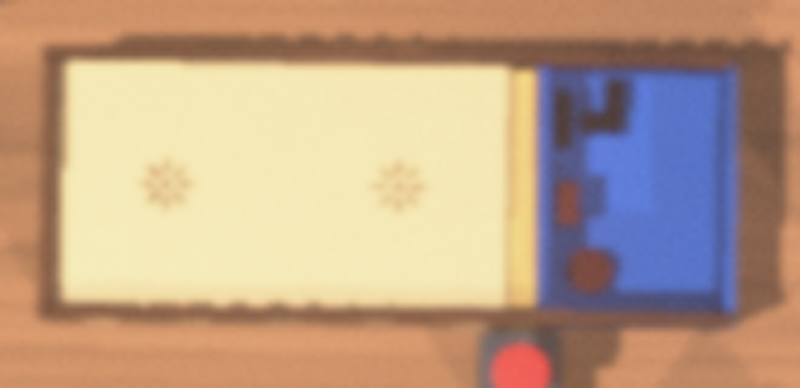

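All four offcuts are in the tray at (563,118), (608,105), (568,203) and (590,268), two of them lying against the board-side wall, and the board is clear. Now I put the scraper back.

play_rows([
  {"turn": [0, 0, 0], "offset": [0, 0, 45], "jaw": -1},
  {"turn": [0, 0, 0], "offset": [0, 0, 90], "jaw": -1},
  {"turn": [0, 0, 0], "offset": [1, -1, 130], "jaw": -1},
  {"turn": [0, 0, 0], "offset": [1, -1, 155], "jaw": -1},
  {"turn": [0, 0, 0], "offset": [1, -1, 168], "jaw": -1},
  {"turn": [0, 0, 0], "offset": [1, -1, 173], "jaw": -1},
  {"turn": [0, 0, 0], "offset": [1, -1, 176], "jaw": -1},
  {"turn": [0, 0, 0], "offset": [1, -1, 176], "jaw": -1},
])

```text
time_s: 16.9
eef_pos: [0.4439, -0.3477, 0.0397]
tool_rot: [-179.9, -0.2, -153.4]
contact_force: [0.2, -0.6, -0.6]
gripper_width: 0.0233
gripper_force: 59.9
```

play_rows([
  {"turn": [0, 0, 0], "offset": [0, 0, 1.5], "jaw": -1},
  {"turn": [0, 0, 0], "offset": [0, 0, 2.5], "jaw": -1},
  {"turn": [0, 0, 0], "offset": [0, 0, 2.5], "jaw": -1},
])

```text
time_s: 17.2
eef_pos: [0.4436, -0.348, 0.0371]
tool_rot: [-179.9, -0.2, -153.4]
contact_force: [1.1, 0.1, 0.6]
gripper_width: 0.0238
gripper_force: 60.2
```

play_rows([
  {"turn": [0, 0, 0], "offset": [0, 0, 0], "jaw": 0.3},
  {"turn": [0, 0, 0], "offset": [0, 0, 0], "jaw": 1},
  {"turn": [0, 0, 0], "offset": [0, 0, 0], "jaw": 1},
  {"turn": [0, 0, 0], "offset": [0, 0, 0], "jaw": 1},
  {"turn": [0, 0, 0], "offset": [0, 0, 0], "jaw": 1},
  {"turn": [0, 0, 0], "offset": [0, 0, -30], "jaw": 1},
  {"turn": [0, 0, 0], "offset": [0, 0, -80], "jaw": 1},
  {"turn": [0, 0, 0], "offset": [0, 0, -130], "jaw": 1},
  {"turn": [0, 0, 0], "offset": [0, 0, -170], "jaw": 1},
  {"turn": [0, 0, 0], "offset": [0, 0, -170], "jaw": 1},
])

```text
time_s: 18.2
eef_pos: [0.4457, -0.3487, 0.2128]
tool_rot: [-179.5, 0.0, -153.4]
contact_force: [0.8, -0.5, -0.4]
gripper_width: 0.0855
gripper_force: 0.0
```

```bash
python3 - <<'E'
from h import *
s=read_state();im=viewer.grab_frame("wrist");print(s["eef_pos"],s["time_s"],s["contact_force"])
C=cam("wrist",s);f=(0,0,560,420)
c=big(mask(im,(0,140,60),(8,255,255),f))[0];print("grip",cv2.boundingRect(c),rect(C,c,.074))
c=big(mask(im,(45,100,40),(75,255,255),f))[0];print("mat",rect(C,c,.004))
im=viewer.grab_frame("top");C=cam("top")
for c in big(mask(im,(0,150,90),(8,255,255),(275,215,310,245))): print("btn",cv2.boundingRect(c),rect(C,c,.076))
E
```

```text
[ 0.44574492 -0.34870592  0.21275424] 18.2 [ 0.82691988 -0.49870807 -0.35188495]
grip (271, 155, 25, 79) (array([ 442.4, -347.4]), array([78.1, 23.1]), 26.2)
mat (array([ 441.5, -347.2]), array([149. ,  69.9]), 26.5)
btn (287, 227, 11, 10) (array([511.4, -51.3]), array([25.3, 22.7]), -89.1)
```

The scraper is upright on its mat, within 1 mm of the centre, and the button is still down.

```bash
python3 -c "
from bench import bot
print(bot.finish_job())"
```

```text
the job is handed in; nothing more can be done
None
```

The job is handed in after about 18 s of robot time: the stop is latched, all four offcuts are in the tray, and the scraper is upright on its mat about 1 mm from the centre; the hand-in returned no verdict.

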